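Tray up the polished brass fittings

TASK

Gather the four bright polished brass fittings into the wooden order tray, each upright in the middle of its own felt pad: the knob on blue, the collar on red, the rosette on green and the bar pull on white. Set each one down gently rather than dropping it, and leave the dark unpolished knob and collar standing where they are.

Things in the scene. Friction and masses are not known exactly. Their poses are not given: they have to be found in the camera images.
- knob: Bright yellow polished brass cabinet knob: 28 mm round foot, narrow neck, round head 36 mm across whose straight side spans 18 to 30 mm above the underside, 34 mm tall in all, about 150 g. Origin: centre of the underside. Loose, standing upright on the work surface; z up. At the start its nearest neighbours' centres are at least 85 mm away.
- collar: Bright yellow polished brass plain collar: a thick ring standing on its flat face, 44 mm outside, 26 mm hole, 24 mm tall, about 180 g. Origin: centre of the underside. Loose, standing upright on the work surface; z up. At the start its nearest neighbours' centres are at least 85 mm away.
- rosette: Bright yellow polished brass rosette: six-lobed flower 48 mm across opposite lobes (lobes at 0, 60, 120 degrees.. from its x axis; 44 mm across the valleys, at 30, 90.. degrees), straight sides 22 mm tall with a small dome on top to 28 mm, about 260 g. Origin: centre of the underside. Loose, standing upright on the work surface; z up. At the start its nearest neighbours' centres are at least 85 mm away.
- pull: Bright yellow polished brass bar pull, standing on its two feet as a small bridge: 56 mm long (its x axis), 16 mm wide (y), 24 mm tall, the bar being its upper 12 mm, about 130 g. Origin: centre of the underside. Loose, standing upright on the work surface; z up. At the start its nearest neighbours' centres are at least 85 mm away.
- dull_knob: Dark brown-black tarnished cabinet knob: 28 mm round foot, narrow neck, round head 36 mm across whose straight side spans 18 to 30 mm above the underside, 34 mm tall in all, about 150 g. Origin: centre of the underside. A look-alike that has not been polished: leave it where it is; it stands among the others.
- dull_collar: Dark brown-black tarnished plain collar: a thick ring standing on its flat face, 44 mm outside, 26 mm hole, 24 mm tall, about 180 g. Origin: centre of the underside. A look-alike that has not been polished: leave it where it is; it stands among the others.
- pad_blue: Blue square felt pad, 84 x 84 x 2 mm, fixed in one of the four bays of the low wooden tray (bays 96 mm square inside on a 100 mm pitch, 4 mm walls and dividers whose tops are 10 mm above the work surface). Any pad may be in any bay. Origin: centre of the pad's underside, 3 mm above the work surface; the felt's upper face is 5 mm above the work surface. z up, x and y along the tray's walls. Does not move during the job.
- pad_red: Red square felt pad, 84 x 84 x 2 mm, fixed in one of the four bays of the low wooden tray (bays 96 mm square inside on a 100 mm pitch, 4 mm walls and dividers whose tops are 10 mm above the work surface). Any pad may be in any bay. Origin: centre of the pad's underside, 3 mm above the work surface; the felt's upper face is 5 mm above the work surface. z up, x and y along the tray's walls. Does not move during the job.
- pad_green: Green square felt pad, 84 x 84 x 2 mm, fixed in one of the four bays of the low wooden tray (bays 96 mm square inside on a 100 mm pitch, 4 mm walls and dividers whose tops are 10 mm above the work surface). Any pad may be in any bay. Origin: centre of the pad's underside, 3 mm above the work surface; the felt's upper face is 5 mm above the work surface. z up, x and y along the tray's walls. Does not move during the job.
- pad_white: White square felt pad, 84 x 84 x 2 mm, fixed in one of the four bays of the low wooden tray (bays 96 mm square inside on a 100 mm pitch, 4 mm walls and dividers whose tops are 10 mm above the work surface). Any pad may be in any bay. Origin: centre of the pad's underside, 3 mm above the work surface; the felt's upper face is 5 mm above the work surface. z up, x and y along the tray's walls. Does not move during the job.
Mind the look-alikes: they are no part of the job. There is more than one size of the pad_blue; the job needs the larger. What is shaped like the pull but purple is not meant.

How it is judged:
By the outcome, as a careful person would: the job done as asked, in the order asked, and still so for the second after the job is handed in, with the robot touching nothing.
It also fails if it takes over 102 s, if anything falls off the work surface, if the arm or the gripper's body presses on something with over 40 N, if the wrist force passes 120 N, or if a joint passes its speed limit or range.

ROBOT

A 6-joint arm with a two-finger parallel gripper is mounted at the origin on the work surface. World frame = base frame: x ahead of the robot, y to its left, z up, the work surface at z = 0. Lengths are in m, angles in rad, forces in N, time in s.
With the tool pointing down it reaches from about 0.3 to 0.75 m from the base axis. Payload 8.5 kg.
Tool frame: the origin (TCP) lies midway between the tips of the shut fingers; the grasp point (between the pads) lies 19 mm behind it; z points along the fingers, y is the line along which they close (so a half turn about z gives the same grasp; the last joint's range is limited). The gripper opens to 88 mm and grips with 3 to 60 N. Pads are 18 mm wide; open, the fingers measure 123 mm over their backs; the gripper's body (75 mm by 187 mm) begins 45 mm behind the grasp point.
Start: joints at [0.968, 0.381, 1.297, -0, 1.464, -0.215], TCP at [0.208, 0.509, 0.239] pointing down, gripper open.
Joint ranges: [-3.11, 3.11], [-0.89, 2.33], [0.22, 2.48], [-1.42, 4.56], [0.17, 2.85], [-2.88, 2.88]. Speed limits (rad/s): [2.39, 2.39, 3.14, 3.14, 3.14, 3.14].

INTERFACE

Orientations are given as a rotation vector (axis times angle).
In Python, from station import manip gives the robot as it stands. The module is installed in compiled form; this text tells all that it offers.
- The arm moves only by the tool move_arm, never from a script. Its argument "commands" is a list that holds one entry, the list of rows, each a list of 7 numbers: the turn, a rotation vector about the tool's x, y, z in degrees, then the shift along the tool's x, y, z in m, then the opening, from 0 (shut) to 1 (fully open). In form: [[[rx, ry, rz, dx, dy, dz, hand], ...]]. A call has 1 to 20 rows; each row is the pose to reach, as a shift and turn from the pose commanded when the call began, along the tool's axes at that moment; what a row does not reach only later rows make up. A row lasts 1/10 s, in which the tool goes at most 50 mm and 8.59 degrees, less where a joint would pass 70% of its speed; a pose out of reach is approached as far as the arm can. A call with a gripper value outside its range is refused whole. The fingers move at their own pace and stop on an object; "newtons" is the grip in N (left out, the last holds). Time passes only in rows, so rows that repeat a pose let the fingers close. It gives the time, the measured TCP pose, the force, the opening and the grip force at its end, in the units of the state.
- manip.read_state(): the state, without advancing time (a new reading comes with each control period).
- manip.read_camera(name): name is "scene" or "top" or "wrist"; returns the picture (400x640x3 uint8, red, green, blue); there is no depth.
- manip.camera_model(name): a dict with "fx", "fy", "cx", "cy" (pixels), "origin" and "attitude" of the camera in the world. Camera axes: x right, y down, z forward; pixel columns grow to the right and rows downward; lengths in m; the calibration is good to about 2 mm. A picture is of the moment at which its call begins: read the wrist's pose just before it. camera_model takes no time and is no camera call; for the wrist camera it gives the pose at the moment of the call.
- manip.job_done(): hands the job in; it is judged then, once.
The state is a dict: "t": time; "joints": joint angles; "joint_vel": joint speeds; "joint_efforts": joint torques, N m; "position": TCP position; "tcp_rot": TCP orientation; "force": force on the tool from outside, world axes, zero at the start; "torque": the same for the moment, N m; "width": finger opening in m; "finger_force": force on a finger pad.
Only numpy, scipy, OpenCV 4.12 (cv2) and the standard library are available. Lean on these libraries where they do the work, as an engineer would, in place of code of your own. Each camera call takes 0.05 s, during which the arm holds its last target. There are 200 camera calls.

## Working session

There is one attempt and no reset: what is moved stays moved. The work goes in short steps, Python scripts to look and compute and a tool call to move; the robot and the scene stay as the last step left them, time stands still between calls to the robot, and variables do not carry over. Pictures are saved under pics/ and viewed, at most 14 in all, crops included, and the job is handed in when it is done.

Besides the shell and the picture viewer there is one more tool, called after "Emit:" as name(argument=value, ...) on one line, values as JSON. move_arm: Moves the arm, as the interface text tells. Its arguments: {"type":"object","properties":{"commands":{"type":"array"},"newtons":{"type":"number"}},"required":["commands"]}

```bash
mkdir -p pics
python3 - <<'E'
from station import manip
import cv2,numpy as np
s=manip.read_state();print({k:np.round(v,3).tolist() for k,v in s.items()})
for n in("top","scene"):
    im=manip.read_camera(n);cv2.imwrite(f"pics/{n}0.png",im[:,:,::-1]);m=manip.camera_model(n);print(n,m)
E
```

```text
{'t': 0.0, 'joints': [0.968, 0.381, 1.298, 0.0, 1.464, -0.215], 'joint_vel': [-0.0, 0.001, -0.0, 0.001, 0.001, 0.0], 'joint_efforts': [-0.001, -43.793, -22.455, 0.071, 0.035, -0.0], 'position': [0.208, 0.509, 0.238], 'tcp_rot': [-0.605, -3.082, 0.002], 'force': [-0.516, 0.961, 0.189], 'torque': [0.021, 0.035, 0.028], 'finger_force': 0.0, 'width': 0.088}
top {'fx': 380.98014444379777, 'fy': 380.98014444379777, 'cx': 321.12644680224764, 'cy': 199.40779285319778, 'origin': array([0.45885528, 0.02258388, 1.15639731]), 'attitude': array([-2.17512571,  2.2009562 , -0.08703714])}
scene {'fx': 419.9188783702071, 'fy': 419.9188783702071, 'cx': 308.3047623998067, 'cy': 200.63197710987507, 'origin': array([ 1.01893703, -0.62447261,  0.70606695]), 'attitude': array([-2.1836373 , -0.71616468,  0.33152114])}
```

View pics/top0.png

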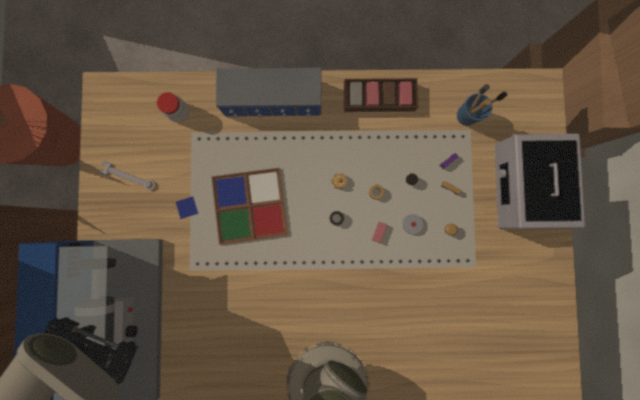

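View pics/scene0.png

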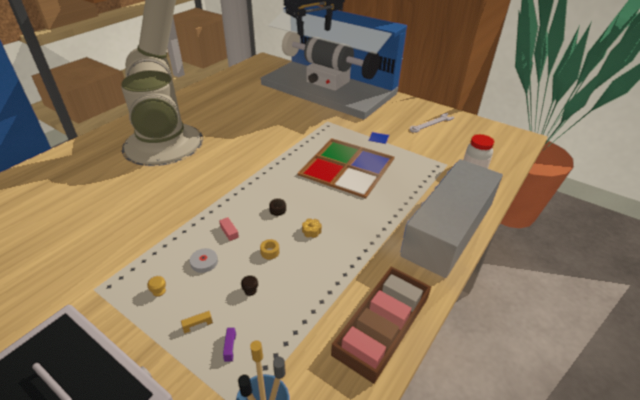

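```bash
cat > h.py <<'E'
import numpy as np,cv2
from scipy.spatial.transform import Rotation as R
def ray(m,uv,z):
    "pixels (N,2) -> world points on plane z"
    uv=np.atleast_2d(uv).astype(float)
    d=np.c_[(uv[:,0]-m['cx'])/m['fx'],(uv[:,1]-m['cy'])/m['fy'],np.ones(len(uv))]@R.from_rotvec(m['attitude']).as_matrix().T
    o=np.array(m['origin']);return o+d*((z-o[2])/d[:,2])[:,None]
def blobs(im,lo,hi,amin=15):
    hsv=cv2.cvtColor(im,cv2.COLOR_RGB2HSV);k=cv2.inRange(hsv,np.array(lo),np.array(hi))
    k=cv2.morphologyEx(k,cv2.MORPH_CLOSE,np.ones((3,3)))
    n,l,st,c=cv2.connectedComponentsWithStats(k)
    return [(c[i],st[i,4],cv2.minAreaRect(np.argwhere(l==i)[:,::-1].astype(np.float32))) for i in range(1,n) if st[i,4]>=amin]
E
python3 - <<'E'
from h import *
from station import manip
im=cv2.imread("pics/top0.png")[:,:,::-1].copy();m=manip.camera_model("top")
c=cv2.resize(im[140:260,180:480],None,fx=2.66,fy=2.66,interpolation=cv2.INTER_CUBIC)
cv2.imwrite("pics/crop0.png",c[:,:,::-1])
for n,lo,hi,z,a in(("yel",(12,100,80),(35,255,255),.022,20),("blue",(105,120,50),(130,255,255),.005,60),("red",(0,170,60),(6,255,255),.005,300),("green",(45,100,30),(85,255,255),.005,100),("white",(0,0,185),(180,60,255),.005,200)):
    for c,ar,r in blobs(im,lo,hi,a):
        if 180<c[0]<480 and 140<c[1]<260:
            b=ray(m,cv2.boxPoints(r),z)
            print(n,c.round(1),ar,ray(m,c,z)[0].round(4),"box",b[:,:2].mean(0).round(4),[np.linalg.norm(b[i]-b[i+1]).round(3) for i in(0,1)],[np.degrees(np.arctan2(*(b[i+1]-b[i])[[1,0]])).round(1) for i in (0,1)])
E
```

```text
yel [360.2 240. ] 95287 [ 0.4189 -0.1005  0.022 ] box [ 0.5507 -0.1008] [np.float64(1.744), np.float64(1.182)] [np.float64(-90.5), np.float64(175.8)]
yel [257.4 209.2] 710 [0.514  0.2038 0.022 ] box [0.5254 0.2274] [np.float64(0.203), np.float64(0.203)] [np.float64(-83.2), np.float64(-173.0)]
yel [226.  175.3] 26 [0.6166 0.2978 0.022 ] box [0.616  0.2976] [np.float64(0.06), np.float64(0.004)] [np.float64(-83.4), np.float64(-172.7)]
yel [339.1 180.5] 168 [ 0.5972 -0.0406  0.022 ] box [ 0.5971 -0.0404] [np.float64(0.042), np.float64(0.039)] [np.float64(-90.6), np.float64(179.0)]
yel [450.9 187.4] 105 [ 0.5724 -0.3757  0.022 ] box [ 0.5722 -0.3753] [np.float64(0.017), np.float64(0.059)] [np.float64(-29.9), np.float64(-119.4)]
yel [376.5 191.8] 110 [ 0.562  -0.1522  0.022 ] box [ 0.5613 -0.1521] [np.float64(0.041), np.float64(0.04)] [np.float64(-45.8), np.float64(-136.1)]
yel [450.8 229.1] 112 [ 0.4478 -0.371   0.022 ] box [ 0.4482 -0.3715] [np.float64(0.036), np.float64(0.03)] [np.float64(-90.7), np.float64(177.8)]
blue [230.8 191.3] 624 [0.5699 0.2871 0.005 ] box [0.5697 0.2875] [np.float64(0.077), np.float64(0.076)] [np.float64(-83.4), np.float64(-172.8)]
blue [186.5 207.1] 228 [0.5236 0.4204 0.005 ] box [0.524  0.4206] [np.float64(0.047), np.float64(0.046)] [np.float64(-75.2), np.float64(-164.2)]
green [234.7 224.4] 691 [0.4696 0.2748 0.005 ] box [0.4704 0.2746] [np.float64(0.081), np.float64(0.081)] [np.float64(-83.5), np.float64(-172.8)]
```

View pics/crop0.png

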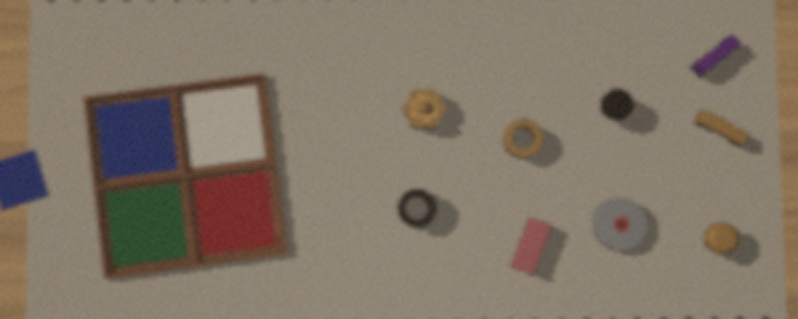

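The crop shows the brass rosette (340,181), collar (376,192), pull (451,187) and knob (451,230). The tray pads are blue (231,191), white (265,187), green (235,224) and red (268,218).

Look-alikes:
- Dark knob at (412,179) and dark collar at (336,218): unpolished, leave alone.
- Purple bar at (450,161): wrong colour.
- Blue square outside the tray at (187,207): about 50 mm, so the larger (tray) blue pad is the one meant.

```bash
cat >> h.py <<'E'
def row(x,y,z,yaw):
    "tool-frame shift and turn to a tool-down pose with closing line at yaw deg (mod 180)"
    from station import manip
    s=manip.read_state();A=R.from_rotvec(s['tcp_rot'])
    sh=A.inv().apply(np.array([x,y,z])-s['position'])
    best=None
    for k in(0,180):
        c,sn=np.cos(np.radians(yaw+k)),np.sin(np.radians(yaw+k))
        B=R.from_matrix(np.array([[-sn*-1,c,0],[-c,sn,0],[0,0,-1]]))
        t=(A.inv()*B).as_rotvec(degrees=True); j6=np.arctan2(y,x)-np.radians(yaw+k)
        j6=(j6+np.pi)%(2*np.pi)-np.pi
        print("turn",t.round(2),"shift",sh.round(4),"j6~",round(j6,2))
E
python3 - <<'E'
from h import *
from station import manip
row(.448,-.371,.2,0)
m=manip.camera_model("wrist");print(m, (R.from_rotvec(manip.read_state()['tcp_rot']).inv().apply(m['origin']-manip.read_state()['position'])).round(3))
E
```

```text
Traceback (most recent call last):
  File "h.py", line 21, in row
    B=R.from_matrix(np.array([[-sn*-1,c,0],[-c,sn,0],[0,0,-1]]))
  File "scipy/spatial/transform/_rotation.pyx", line 1143, in scipy.spatial.transform._rotation.Rotation.from_matrix
ValueError: Non-positive determinant (left-handed or null coordinate frame) in rotation matrix 0: [[ 0.  1.  0.]
 [-1.  0.  0.]
 [ 0.  0. -1.]].
```

```bash
sed -i 's/\[\[-sn\*-1,c,0\],\[-c,sn,0\]/[[-sn,c,0],[c,sn,0]/' h.py
python3 - <<'E'
from h import *
from station import manip
row(.448,-.371,.2,0)
m=manip.camera_model("wrist");print(m['fx'], (R.from_rotvec(manip.read_state()['tcp_rot']).inv().apply(m['origin']-manip.read_state()['position'])).round(3), (R.from_rotvec(manip.read_state()['tcp_rot']).inv()*R.from_rotvec(m['attitude'])).as_rotvec(degrees=True))
E
```

```text
turn [-7.000e-02  3.000e-02  6.779e+01] shift [-0.5551 -0.7238  0.039 ] j6~ -0.69
turn [-3.0000e-02 -8.0000e-02 -1.1221e+02] shift [-0.5551 -0.7238  0.039 ] j6~ 2.45
283.51256718665616 [ 0.069 -0.    -0.147] [-12.06131681 -12.09977765  89.38672272]
```

Emit:
move_arm(commands=[[[0, 0, 67.8, -0.555, -0.724, 0.039, 1], [0, 0, 67.8, -0.555, -0.724, 0.039, 1], [0, 0, 67.8, -0.555, -0.724, 0.039, 1], [0, 0, 67.8, -0.555, -0.724, 0.039, 1], [0, 0, 67.8, -0.555, -0.724, 0.039, 1], [0, 0, 67.8, -0.555, -0.724, 0.039, 1], [0, 0, 67.8, -0.555, -0.724, 0.039, 1], [0, 0, 67.8, -0.555, -0.724, 0.039, 1], [0, 0, 67.8, -0.555, -0.724, 0.039, 1], [0, 0, 67.8, -0.555, -0.724, 0.039, 1], [0, 0, 67.8, -0.555, -0.724, 0.039, 1], [0, 0, 67.8, -0.555, -0.724, 0.039, 1], [0, 0, 67.8, -0.555, -0.724, 0.039, 1], [0, 0, 67.8, -0.555, -0.724, 0.039, 1], [0, 0, 67.8, -0.555, -0.724, 0.039, 1], [0, 0, 67.8, -0.555, -0.724, 0.039, 1], [0, 0, 67.8, -0.555, -0.724, 0.039, 1], [0, 0, 67.8, -0.555, -0.724, 0.039, 1], [0, 0, 67.8, -0.555, -0.724, 0.039, 1], [0, 0, 67.8, -0.555, -0.724, 0.039, 1]]])

```text
t: 2.1
position: [0.4478, -0.3725, 0.1985]
tcp_rot: [-2.223, -2.218, -0.0]
force: [0.2, 0.7, 0.7]
width: 0.0881
finger_force: 0.0
```

```bash
cat > look.py <<'E'
import sys
from h import *
from station import manip
n,z=sys.argv[1],float(sys.argv[2])
s=manip.read_state();m=manip.camera_model("wrist");im=manip.read_camera("wrist");cv2.imwrite(f"pics/{n}.png",im[:,:,::-1])
print("t",s['t'],"pos",s['position'].round(4) if hasattr(s['position'],'round') else s['position'],"joints",np.round(s['joints'],2))
for c,ar,r in blobs(im,(14,120,60),(34,255,255),300):
    b=ray(m,cv2.boxPoints(r),z)
    print(c.round(),ar,ray(m,c,z)[0][:2].round(4),"box",b[:,:2].mean(0).round(4),[round(np.linalg.norm(b[i]-b[i+1]),3) for i in(0,1)],[round(np.degrees(np.arctan2(*(b[i+1]-b[i])[[1,0]])),1) for i in (0,1)])
E
python3 look.py knob1 0.024
```

```text
t 2.1 pos [ 0.4478 -0.3725  0.1985] joints [-0.9   0.47  1.27 -0.    1.4  -0.89]
[421. 187.] 729 [ 0.5707 -0.3766] box [ 0.569  -0.3765] [np.float64(0.054), np.float64(0.022)] [np.float64(59.7), np.float64(-32.8)]
[315. 183.] 682 [ 0.4484 -0.3718] box [ 0.448  -0.3723] [np.float64(0.032), np.float64(0.034)] [np.float64(-0.1), np.float64(-89.3)]
[120. 297.] 1064 [ 0.1941 -0.522 ] box [ 0.1978 -0.5224] [np.float64(0.093), np.float64(0.041)] [np.float64(68.0), np.float64(-15.3)]
[508. 297.] 984 [ 0.6976 -0.5228] box [ 0.6939 -0.5229] [np.float64(0.039), np.float64(0.09)] [np.float64(13.0), np.float64(-69.9)]
[481. 344.] 2232 [ 0.6738 -0.5959] box [ 0.6345 -0.5931] [np.float64(0.018), np.float64(0.455)] [np.float64(88.3), np.float64(0.1)]
```

View pics/knob1.png

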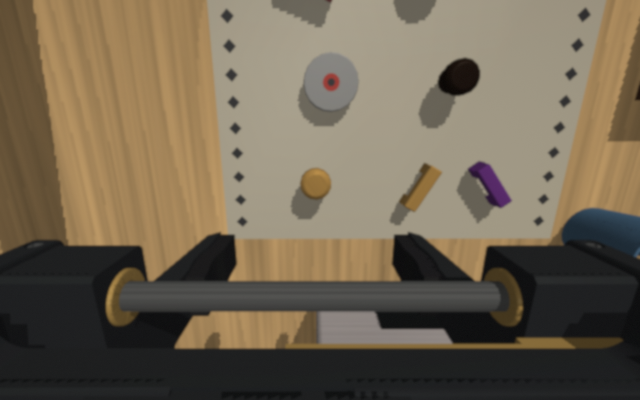

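The knob (315,183) is where the top view put it, and the pull (421,187) and purple bar (490,185) are clearly separate from it. Descending on the knob.

Emit:
move_arm(commands=[[[0, 0, 0, 0, 0, 0.05, 1], [0, 0, 0, 0, 0, 0.1, 1], [0, 0, 0, 0, 0, 0.15, 1], [0, 0, 0, 0, 0, 0.175, 1], [0, 0, 0, 0, 0, 0.187, 1], [0, 0, 0, 0, 0, 0.193, 1], [0, 0, 0, 0, 0, 0.193, 1], [0, 0, 0, 0, 0, 0.193, 0.3], [0, 0, 0, 0, 0, 0.193, 0.3], [0, 0, 0, 0, 0, 0.193, 0.3], [0, 0, 0, 0, 0, 0.193, 0.3], [0, 0, 0, 0, 0, 0.193, 0.3], [0, 0, 0, 0, 0, 0.193, 0.3], [0, 0, 0, 0, 0, 0.193, 0.3]]], newtons=30)

```text
t: 3.55
position: [0.4481, -0.371, 0.0068]
tcp_rot: [2.222, 2.221, 0.0]
force: [0.4, -0.6, 1.5]
width: 0.0344
finger_force: 29.8
```

Run:
```python
from h import *
row(.57,.287,.13,7)
row(.448,-.372,.13,0)
```

```text
turn [ 0.02  0.01 -7.03] shift [ 0.6581  0.1216 -0.1232] j6~ 0.34
turn [ 1.0000e-02 -3.0000e-02  1.7297e+02] shift [ 0.6581  0.1216 -0.1232] j6~ -2.8
turn [ 0.02  0.01 -0.03] shift [-1.000e-03 -1.000e-04 -1.232e-01] j6~ -0.69
turn [ 1.0000e-02 -3.0000e-02  1.7997e+02] shift [-1.000e-03 -1.000e-04 -1.232e-01] j6~ 2.45
```

Emit:
move_arm(commands=[[[0, 0, 0, 0, 0, -0.03, 0.3], [0, 0, 0, 0, 0, -0.08, 0.3], [0, 0, 0, 0, 0, -0.123, 0.3], [0, 0, -7, 0.05, 0.01, -0.123, 0.3], [0, 0, -7, 0.1, 0.02, -0.123, 0.3], [0, 0, -7, 0.658, 0.122, -0.123, 0.3], [0, 0, -7, 0.658, 0.122, -0.123, 0.3], [0, 0, -7, 0.658, 0.122, -0.123, 0.3], [0, 0, -7, 0.658, 0.122, -0.123, 0.3], [0, 0, -7, 0.658, 0.122, -0.123, 0.3], [0, 0, -7, 0.658, 0.122, -0.123, 0.3], [0, 0, -7, 0.658, 0.122, -0.123, 0.3], [0, 0, -7, 0.658, 0.122, -0.123, 0.3], [0, 0, -7, 0.658, 0.122, -0.123, 0.3], [0, 0, -7, 0.658, 0.122, -0.123, 0.3], [0, 0, -7, 0.658, 0.122, -0.123, 0.3], [0, 0, -7, 0.658, 0.122, -0.123, 0.3], [0, 0, -7, 0.658, 0.122, -0.123, 0.3], [0, 0, -7, 0.658, 0.122, -0.123, 0.3], [0, 0, -7, 0.658, 0.122, -0.123, 0.3]]])

```text
t: 5.55
position: [0.5701, 0.2857, 0.1297]
tcp_rot: [-2.084, -2.351, 0.001]
force: [-1.6, -0.3, -2.4]
width: 0.0338
finger_force: 30.0
```

```bash
python3 look.py carry1 0.12
python3 - <<'E'
from h import *
from station import manip
row(.57,.287,.0125,7)
im=cv2.imread("pics/carry1.png")[:,:,::-1].copy();m=manip.camera_model("wrist")
for n,lo,hi in(("blue",(105,120,40),(130,255,255)),("green",(45,90,30),(85,255,255)),("red",(0,170,60),(6,255,255))):
    for c,ar,r in blobs(im,lo,hi,1500):
        print(n,c.round(),ar,ray(m,c,.005)[0].round(4),ray(m,cv2.boxPoints(r),.005)[:,:2].round(3).tolist())
E
```

```text
t 5.55 pos [0.5701 0.2857 0.1297] joints [ 0.28  0.62  1.2  -0.    1.32  0.16]
[214. 191.] 635 [0.5093 0.3092] box [0.5081 0.307 ] [np.float64(0.051), np.float64(0.053)] [np.float64(9.9), np.float64(-83.2)]
[314. 257.] 3313 [0.5708 0.2759] box [0.5702 0.278 ] [np.float64(0.043), np.float64(0.036)] [np.float64(7.0), np.float64(-81.1)]
[222. 297.] 618 [0.5163 0.2409] box [0.5173 0.2408] [np.float64(0.042), np.float64(0.011)] [np.float64(87.7), np.float64(2.0)]
[406. 297.] 591 [0.6316 0.2549] box [0.6308 0.2548] [np.float64(0.011), np.float64(0.042)] [np.float64(12.3), np.float64(-73.6)]
[376. 344.] 2291 [0.6193 0.2171] box [0.5976 0.216 ] [np.float64(0.228), np.float64(0.009)] [np.float64(7.1), np.float64(-72.3)]
turn [-0.02  0.01 -0.11] shift [ 0.0014 -0.      0.1173] j6~ 0.34
turn [2.0000e-02 4.0000e-02 1.7989e+02] shift [ 0.0014 -0.      0.1173] j6~ -2.8
blue [279.  36.] 4386 [0.5233 0.4206 0.005 ] [[0.49, 0.439], [0.541, 0.454], [0.559, 0.402], [0.504, 0.386]]
blue [314. 190.] 6562 [0.5694 0.2895 0.005 ] [[0.524, 0.322], [0.605, 0.332], [0.618, 0.249], [0.531, 0.238]]
blue [557. 239.] 2028 [0.8241 0.269  0.005 ] [[0.805, 0.23], [0.805, 0.304], [0.849, 0.295], [0.852, 0.219]]
green [213. 193.] 6995 [0.4702 0.2753 0.005 ] [[0.424, 0.31], [0.511, 0.32], [0.516, 0.237], [0.422, 0.225]]
```

View pics/carry1.png

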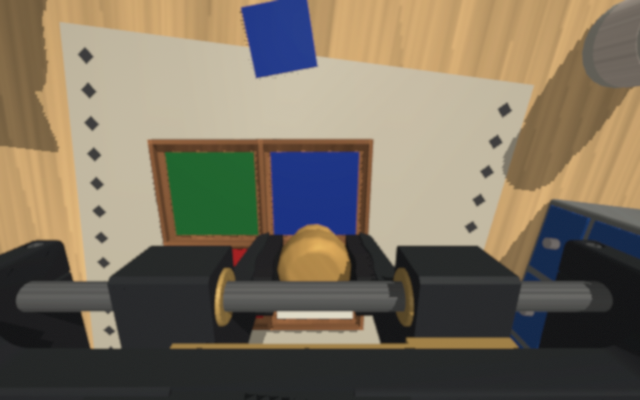

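The knob hangs upright between the pads over the large blue pad (315,190), with the small blue decoy at (279,36). Lowering.

Emit:
move_arm(commands=[[[0, 0, 0, 0.0005, 0, 0.04, 0.3], [0, 0, 0, 0.0005, 0, 0.075, 0.3], [0, 0, 0, 0.0005, 0, 0.095, 0.3], [0, 0, 0, 0.0005, 0, 0.105, 0.3], [0, 0, 0, 0.0005, 0, 0.11, 0.3], [0, 0, 0, 0.0005, 0, 0.113, 0.3], [0, 0, 0, 0.0005, 0, 0.115, 0.3], [0, 0, 0, 0.0005, 0, 0.116, 0.3], [0, 0, 0, 0.0005, 0, 0.117, 0.3], [0, 0, 0, 0.0005, 0, 0.117, 0.3], [0, 0, 0, 0.0005, 0, 0.117, 0.3]]])

```text
t: 6.7
position: [0.5702, 0.2875, 0.013]
tcp_rot: [2.082, 2.352, 0.0]
force: [0.1, -0.4, -2.1]
width: 0.0346
finger_force: 30.0
```

Emit:
move_arm(commands=[[[0, 0, 0, 0, 0, 0.0004, 0.3], [0, 0, 0, 0, 0, 0.0008, 0.3], [0, 0, 0, 0, 0, 0.0012, 0.3], [0, 0, 0, 0, 0, 0.0012, 0.3]]])

```text
t: 7.1
position: [0.5702, 0.2875, 0.0118]
tcp_rot: [2.082, 2.352, 0.0]
force: [-1.6, 0.3, 2.4]
width: 0.0344
finger_force: 30.0
```

Emit:
move_arm(commands=[[[0, 0, 0, 0, 0, 0, 0.55], [0, 0, 0, 0, 0, 0, 0.55], [0, 0, 0, 0, 0, 0, 0.55], [0, 0, 0, 0, 0, 0, 0.55], [0, 0, 0, 0, 0, -0.02, 0.55], [0, 0, 0, 0, 0, -0.06, 0.55], [0, 0, 0, 0, 0, -0.1, 0.6], [0, 0, 0, 0, 0, -0.138, 1], [0, 0, 0, -0.435, -0.062, -0.138, 1], [0, 0, 0, -0.435, -0.062, -0.138, 1], [0, 0, 0, -0.435, -0.062, -0.138, 1], [0, 0, 0, -0.435, -0.062, -0.138, 1], [0, 0, 0, -0.435, -0.062, -0.138, 1], [0, 0, 0, -0.435, -0.062, -0.138, 1], [0, 0, 0, -0.435, -0.062, -0.138, 1], [0, 0, 0, -0.435, -0.062, -0.138, 1], [0, 0, 0, -0.435, -0.062, -0.138, 1], [0, 0, 0, -0.435, -0.062, -0.138, 1], [0, 0, 0, -0.435, -0.062, -0.138, 1]]])

```text
t: 9.0
position: [0.5613, -0.1521, 0.1494]
tcp_rot: [-2.084, -2.351, -0.0]
force: [0.1, -0.0, 0.2]
width: 0.0882
finger_force: 0.0
```

```bash
python3 look.py coll1 0.02
python3 - <<'E'
from h import *
from station import manip
im=manip.read_camera("top");cv2.imwrite("pics/top1.png",im[:,:,::-1])
E
```

```text
t 9.0 pos [ 0.5613 -0.1521  0.1494] joints [-0.47  0.51  1.35  0.    1.28 -0.59]
[370.  80.] 2116 [ 0.598  -0.0417] box [ 0.598  -0.0421] [np.float64(0.048), np.float64(0.043)] [np.float64(30.3), np.float64(-52.8)]
[316. 194.] 1060 [ 0.563 -0.153] box [ 0.5631 -0.1526] [np.float64(0.04), np.float64(0.044)] [np.float64(6.9), np.float64(-81.8)]
[120. 297.] 1089 [ 0.3599 -0.2963] box [ 0.3627 -0.2966] [np.float64(0.08), np.float64(0.035)] [np.float64(75.0), np.float64(-8.3)]
[508. 298.] 966 [ 0.7895 -0.2448] box [ 0.7865 -0.2451] [np.float64(0.033), np.float64(0.077)] [np.float64(18.5), np.float64(-63.9)]
[486. 344.] 2011 [ 0.7827 -0.3091] box [ 0.7441 -0.3112] [np.float64(0.387), np.float64(0.016)] [np.float64(7.0), np.float64(-67.1)]
```

View pics/coll1.png

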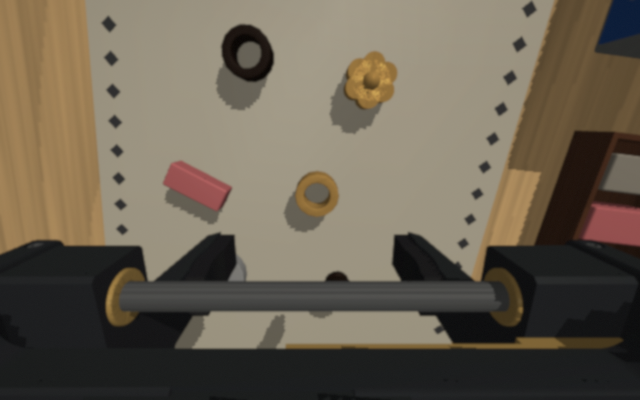

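The bright ring (316,194) is the collar. The dark one (247,53) is the look-alike and the brass flower (370,80) is the rosette. Grasping the collar.

Emit:
move_arm(commands=[[[0, 0, 0, -0.001, 0.001, 0.05, 1], [0, 0, 0, -0.001, 0.001, 0.1, 1], [0, 0, 0, -0.001, 0.001, 0.125, 1], [0, 0, 0, -0.001, 0.001, 0.138, 1], [0, 0, 0, -0.001, 0.001, 0.145, 1], [0, 0, 0, -0.001, 0.001, 0.145, 1], [0, 0, 0, -0.001, 0.001, 0.145, 0.3], [0, 0, 0, -0.001, 0.001, 0.145, 0.3], [0, 0, 0, -0.001, 0.001, 0.145, 0.3], [0, 0, 0, -0.001, 0.001, 0.145, 0.3], [0, 0, 0, -0.001, 0.001, 0.145, 0.3], [0, 0, 0, -0.001, 0.001, 0.145, 0.3]]], newtons=30)

```text
t: 10.3
position: [0.5627, -0.1528, 0.0047]
tcp_rot: [2.082, 2.352, 0.0]
force: [-0.1, 0.1, 1.5]
width: 0.0425
finger_force: 30.2
```

Run:
```python
from h import *
row(.4825,.1755,.13,7)
```

```text
turn [ 0.03  0.01 -0.03] shift [ 0.3356 -0.0397 -0.1254] j6~ 0.23
turn [ 2.0000e-02 -4.0000e-02  1.7997e+02] shift [ 0.3356 -0.0397 -0.1254] j6~ -2.91
```

Emit:
move_arm(commands=[[[0, 0, 0, 0, 0, -0.03, 0.3], [0, 0, 0, 0, 0, -0.07, 0.3], [0, 0, 0, 0, 0, -0.1, 0.3], [0, 0, 0, 0.335, -0.04, -0.1, 0.3], [0, 0, 0, 0.335, -0.04, -0.1, 0.3], [0, 0, 0, 0.335, -0.04, -0.1, 0.3], [0, 0, 0, 0.335, -0.04, -0.1, 0.3], [0, 0, 0, 0.335, -0.04, -0.1, 0.3], [0, 0, 0, 0.335, -0.04, -0.1, 0.3], [0, 0, 0, 0.335, -0.04, -0.1, 0.3], [0, 0, 0, 0.335, -0.04, -0.1, 0.3], [0, 0, 0, 0.335, -0.04, -0.1, 0.3], [0, 0, 0, 0.335, -0.04, -0.06, 0.3], [0, 0, 0, 0.335, -0.04, -0.03, 0.3], [0, 0, 0, 0.335, -0.04, -0.018, 0.3], [0, 0, 0, 0.335, -0.04, -0.012, 0.3], [0, 0, 0, 0.335, -0.04, -0.009, 0.3], [0, 0, 0, 0.335, -0.04, -0.007, 0.3], [0, 0, 0, 0.335, -0.04, -0.006, 0.3], [0, 0, 0, 0.335, -0.04, -0.006, 0.3]]])

```text
t: 12.3
position: [0.4824, 0.175, 0.0111]
tcp_rot: [2.081, 2.352, 0.001]
force: [0.3, 0.2, -1.7]
width: 0.0431
finger_force: 30.0
```

Emit:
move_arm(commands=[[[0, 0, 0, 0, 0, 0.0005, 0.3], [0, 0, 0, 0, 0, 0.001, 0.3], [0, 0, 0, 0, 0, 0.0013, 0.3], [0, 0, 0, 0, 0, 0.0013, 0.3]]])

```text
t: 12.7
position: [0.4822, 0.175, 0.0097]
tcp_rot: [2.082, 2.352, 0.001]
force: [-2.2, -0.7, 4.9]
width: 0.0424
finger_force: 30.0
```

```bash
cat > ros.py <<'E'
import sys
from h import *
from station import manip
n=sys.argv[1];s=manip.read_state()
m=manip.camera_model("wrist");im=manip.read_camera("wrist");cv2.imwrite(f"pics/{n}.png",im[:,:,::-1])
hsv=cv2.cvtColor(im,cv2.COLOR_RGB2HSV);k=cv2.inRange(hsv,(14,110,50),(34,255,255));k[235:]=0
cs=[c for c in cv2.findContours(k,cv2.RETR_EXTERNAL,cv2.CHAIN_APPROX_NONE)[0]]
c=max(cs,key=cv2.contourArea)[:,0]
p=ray(m,c,.018)[:,:2];M=cv2.moments(p.astype(np.float32)[:,None]);ctr=np.array([M['m10'],M['m01']])/M['m00']
d=p-ctr;a=np.arctan2(d[:,1],d[:,0]);r=np.hypot(*d.T)
g=np.linspace(-np.pi,np.pi,360);o=np.argsort(a);rr=np.interp(g,a[o],r[o],period=2*np.pi)
f=(rr*np.exp(-6j*g)).mean();print("pix",c.mean(0).round(),"ctr",ctr.round(4),"r",rr.min().round(4),rr.max().round(4),"lobe deg mod60",round(-np.degrees(np.angle(f))/6%60,1),"amp",abs(f)*2,"pos",s['position'])
E
echo ok
```

```text
ok
```

Emit:
move_arm(commands=[[[0, 0, 0, 0, 0, 0, 0.6], [0, 0, 0, 0, 0, 0, 0.6], [0, 0, 0, 0, 0, 0, 0.6], [0, 0, 0, 0, 0, -0.02, 0.6], [0, 0, 0, 0, 0, -0.06, 0.6], [0, 0, 0, 0, 0, -0.1, 0.6], [0, 0, 0, 0, 0, -0.14, 1], [0, 0, 0, -0.23, 0.089, -0.14, 1], [0, 0, 0, -0.23, 0.089, -0.14, 1], [0, 0, 0, -0.23, 0.089, -0.14, 1], [0, 0, 0, -0.23, 0.089, -0.14, 1], [0, 0, 0, -0.23, 0.089, -0.14, 1], [0, 0, 0, -0.23, 0.089, -0.14, 1], [0, 0, 0, -0.23, 0.089, -0.14, 1]]])

```text
t: 14.1
position: [0.5983, -0.0432, 0.1486]
tcp_rot: [-2.083, -2.35, 0.001]
force: [0.2, 0.8, 0.4]
width: 0.0881
finger_force: 0.0
```

```bash
python3 ros.py ros1
```

```text
pix [535. 141.] ctr [0.8073 0.0112] r 0.0106 0.1461 lobe deg mod60 9.9 amp 0.0005926126836297268 pos [ 0.59833602 -0.04317057  0.14863965]
```

View pics/ros1.png

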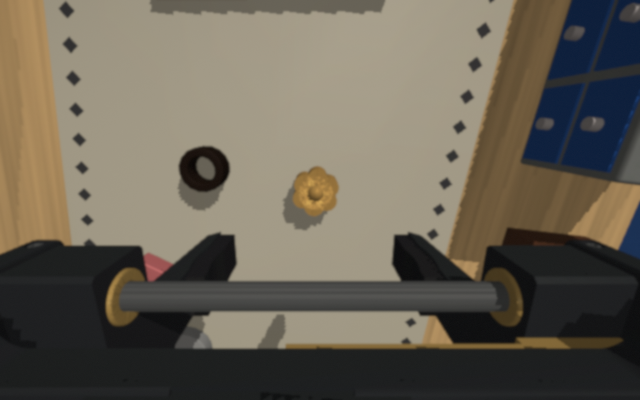

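The rosette is at (315,191), directly below the tool. The contour fit picked up the wood background instead, so I'll restrict it to this region.

```bash
sed -i "s/k\[235:\]=0/k[235:]=0;k[:130]=0;k[:,:240]=0;k[:,390:]=0/" ros.py; python3 ros.py ros2; python3 -c "
import cv2;a=cv2.imread('pics/ros2.png')[150:230,270:360];cv2.imwrite('pics/rosc.png',cv2.resize(a,None,fx=6,fy=6,interpolation=2))"
```

```text
pix [315. 192.] ctr [ 0.5983 -0.0418] r 0.0195 0.0254 lobe deg mod60 30.0 amp 0.0014481907807352623 pos [ 0.5980167  -0.04210818  0.14888673]
```

View pics/rosc.png

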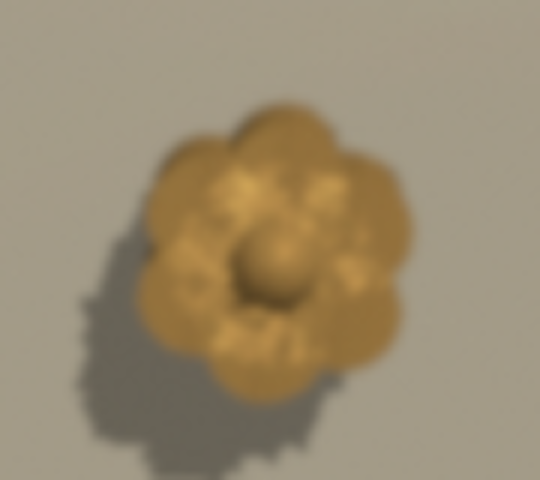

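Emit:
move_arm(commands=[[[0, 0, 7, 0, 0, 0.05, 1], [0, 0, 7, 0, 0, 0.1, 1], [0, 0, 7, 0, 0, 0.125, 1], [0, 0, 7, 0, 0, 0.138, 1], [0, 0, 7, 0, 0, 0.144, 1], [0, 0, 7, 0, 0, 0.144, 1], [0, 0, 7, 0, 0, 0.144, 0.3], [0, 0, 7, 0, 0, 0.144, 0.3], [0, 0, 7, 0, 0, 0.144, 0.3], [0, 0, 7, 0, 0, 0.144, 0.3], [0, 0, 7, 0, 0, 0.144, 0.3], [0, 0, 7, 0, 0, 0.144, 0.3]]], newtons=35)

```text
t: 15.4
position: [0.5986, -0.0426, 0.0054]
tcp_rot: [2.222, 2.221, 0.0]
force: [0.4, 0.4, 1.3]
width: 0.0437
finger_force: 35.0
```

Run:
```python
from h import *
row(.4705,.2745,.011,7)
```

```text
turn [ 0.02  0.01 -7.02] shift [ 0.317  -0.1282 -0.0057] j6~ 0.41
turn [ 1.0000e-02 -3.0000e-02  1.7298e+02] shift [ 0.317  -0.1282 -0.0057] j6~ -2.74
```

Emit:
move_arm(commands=[[[0, 0, 0, 0, 0, -0.03, 0.3], [0, 0, 0, 0, 0, -0.07, 0.3], [0, 0, 0, 0, 0, -0.1, 0.3], [0, 0, -7, 0.317, -0.128, -0.1, 0.3], [0, 0, -7, 0.317, -0.128, -0.1, 0.3], [0, 0, -7, 0.317, -0.128, -0.1, 0.3], [0, 0, -7, 0.317, -0.128, -0.1, 0.3], [0, 0, -7, 0.317, -0.128, -0.1, 0.3], [0, 0, -7, 0.317, -0.128, -0.1, 0.3], [0, 0, -7, 0.317, -0.128, -0.1, 0.3], [0, 0, -7, 0.317, -0.128, -0.1, 0.3], [0, 0, -7, 0.317, -0.128, -0.1, 0.3], [0, 0, -7, 0.317, -0.128, -0.06, 0.3], [0, 0, -7, 0.317, -0.128, -0.03, 0.3], [0, 0, -7, 0.317, -0.128, -0.018, 0.3], [0, 0, -7, 0.317, -0.128, -0.012, 0.3], [0, 0, -7, 0.317, -0.128, -0.009, 0.3], [0, 0, -7, 0.317, -0.128, -0.007, 0.3], [0, 0, -7, 0.317, -0.128, -0.0063, 0.3], [0, 0, -7, 0.317, -0.128, -0.0063, 0.3]]])

```text
t: 17.4
position: [0.4708, 0.2746, 0.0122]
tcp_rot: [2.082, 2.352, 0.002]
force: [-0.6, -0.1, -3.4]
width: 0.0434
finger_force: 35.0
```

Emit:
move_arm(commands=[[[0, 0, 0, 0, 0, 0.0006, 0.3], [0, 0, 0, 0, 0, 0.0012, 0.3], [0, 0, 0, 0, 0, 0.0016, 0.3], [0, 0, 0, 0, 0, 0.0016, 0.3]]])

```text
t: 17.8
position: [0.4706, 0.2746, 0.0104]
tcp_rot: [2.082, 2.352, 0.001]
force: [-0.8, -0.1, 4.0]
width: 0.0433
finger_force: 35.0
```

Emit:
move_arm(commands=[[[0, 0, 0, 0, 0, 0, 0.6], [0, 0, 0, 0, 0, 0, 0.6], [0, 0, 0, 0, 0, 0, 0.6], [0, 0, 0, 0, 0, -0.02, 0.6], [0, 0, 0, 0, 0, -0.06, 0.6], [0, 0, 0, 0, 0, -0.1, 0.6], [0, 0, 0, 0, 0, -0.14, 1], [0, 0, 37, -0.658, 0.02, -0.14, 1], [0, 0, 37, -0.658, 0.02, -0.14, 1], [0, 0, 37, -0.658, 0.02, -0.14, 1], [0, 0, 37, -0.658, 0.02, -0.14, 1], [0, 0, 37, -0.658, 0.02, -0.14, 1], [0, 0, 37, -0.658, 0.02, -0.14, 1], [0, 0, 37, -0.658, 0.02, -0.14, 1], [0, 0, 37, -0.658, 0.02, -0.14, 1], [0, 0, 37, -0.658, 0.02, -0.14, 1], [0, 0, 37, -0.658, 0.02, -0.14, 1], [0, 0, 37, -0.658, 0.02, -0.14, 1], [0, 0, 37, -0.658, 0.02, -0.14, 1], [0, 0, 37, -0.658, 0.02, -0.14, 1]]])

```text
t: 19.8
position: [0.569, -0.37, 0.1498]
tcp_rot: [-2.721, -1.57, -0.0]
force: [1.1, -0.1, -0.2]
width: 0.0879
finger_force: 0.0
```

Emit:
move_arm(commands=[[[0, 0, 0, 0, 0, 0, 1], [0, 0, 0, 0, 0, 0, 1], [0, 0, 0, 0, 0, 0, 1]]])

```text
t: 20.1
position: [0.5691, -0.3668, 0.1499]
tcp_rot: [-2.72, -1.571, 0.0]
force: [-0.1, -0.1, -0.2]
width: 0.0879
finger_force: 0.0
```

```bash
python3 look.py pull1 0.024
```

```text
t 20.1 pos [ 0.5691 -0.3668  0.1499] joints [-0.75  0.67  1.04  0.    1.43 -0.22]
[324. 199.] 782 [ 0.5746 -0.3768] box [ 0.5738 -0.3773] [np.float64(0.014), np.float64(0.057)] [np.float64(-29.9), np.float64(-119.0)]
[120. 297.] 979 [ 0.3237 -0.3613] box [ 0.326  -0.3635] [np.float64(0.078), np.float64(0.034)] [np.float64(39.7), np.float64(-42.9)]
[508. 297.] 1044 [ 0.6953 -0.5745] box [ 0.6926 -0.5731] [np.float64(0.034), np.float64(0.078)] [np.float64(-16.8), np.float64(-99.6)]
[481. 344.] 2368 [ 0.6466 -0.6188] box [ 0.6185 -0.6002] [np.float64(0.015), np.float64(0.387)] [np.float64(58.4), np.float64(-29.8)]
```

View pics/pull1.png

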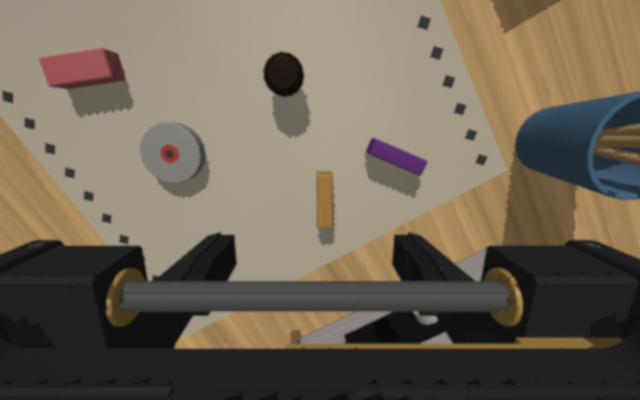

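The brass pull (324,199) is aligned with the pads; the purple bar (396,157) is off to its right. I'll descend with the hand only partly open to stay clear of it.

Run:
```python
from h import *
row(.574,-.377,.0045,-29.7)
```

```text
turn [-0.01 -0.01 -0.24] shift [-0.0068  0.0094  0.1457] j6~ -0.06
turn [-2.0000e-02  2.0000e-02  1.7976e+02] shift [-0.0068  0.0094  0.1457] j6~ 3.08
```

Emit:
move_arm(commands=[[[0, 0, 0, -0.007, 0.009, 0.04, 0.57], [0, 0, 0, -0.007, 0.009, 0.08, 0.57], [0, 0, 0, -0.007, 0.009, 0.1, 0.57], [0, 0, 0, -0.007, 0.009, 0.125, 0.57], [0, 0, 0, -0.007, 0.009, 0.138, 0.57], [0, 0, 0, -0.007, 0.009, 0.145, 0.57], [0, 0, 0, -0.007, 0.009, 0.145, 0.57], [0, 0, 0, -0.007, 0.009, 0.145, 0.05], [0, 0, 0, -0.007, 0.009, 0.145, 0.05], [0, 0, 0, -0.007, 0.009, 0.145, 0.05], [0, 0, 0, -0.007, 0.009, 0.145, 0.05], [0, 0, 0, -0.007, 0.009, 0.145, 0.05], [0, 0, 0, -0.007, 0.009, 0.145, 0.05]]], newtons=30)

```text
t: 21.45
position: [0.5736, -0.3787, 0.0053]
tcp_rot: [2.721, 1.57, 0.0]
force: [-0.1, 0.1, 1.9]
width: 0.0155
finger_force: 30.0
```

Run:
```python
from h import *
row(.582,.187,.105,7)
```

```text
turn [ 3.000e-02  2.000e-02 -3.702e+01] shift [ 0.494  -0.2757 -0.0999] j6~ 0.19
turn [ 2.0000e-02 -4.0000e-02  1.4298e+02] shift [ 0.494  -0.2757 -0.0999] j6~ -2.95
```

Emit:
move_arm(commands=[[[0, 0, 0, 0, 0, -0.03, 0.05], [0, 0, 0, 0, 0, -0.07, 0.05], [0, 0, 0, 0, 0, -0.1, 0.05], [0, 0, -37, 0.494, -0.276, -0.1, 0.05], [0, 0, -37, 0.494, -0.276, -0.1, 0.05], [0, 0, -37, 0.494, -0.276, -0.1, 0.05], [0, 0, -37, 0.494, -0.276, -0.1, 0.05], [0, 0, -37, 0.494, -0.276, -0.1, 0.05], [0, 0, -37, 0.494, -0.276, -0.1, 0.05], [0, 0, -37, 0.494, -0.276, -0.1, 0.05], [0, 0, -37, 0.494, -0.276, -0.1, 0.05], [0, 0, -37, 0.494, -0.276, -0.1, 0.05], [0, 0, -37, 0.494, -0.276, -0.1, 0.05], [0, 0, -37, 0.494, -0.276, -0.1, 0.05], [0, 0, -37, 0.494, -0.276, -0.1, 0.05], [0, 0, -37, 0.494, -0.276, -0.1, 0.05], [0, 0, -37, 0.494, -0.276, -0.1, 0.05], [0, 0, -37, 0.494, -0.276, -0.1, 0.05]]])

```text
t: 23.25
position: [0.5818, 0.1857, 0.1049]
tcp_rot: [-2.084, -2.351, 0.001]
force: [-0.1, -0.7, -1.3]
width: 0.0156
finger_force: 30.0
```

```bash
python3 look.py carry4 0.12; python3 -c "
from h import *
row(.582,.186,.0115,7)"
```

```text
t 23.25 pos [0.5818 0.1857 0.1049] joints [ 0.12  0.6   1.32 -0.    1.22 -0.  ]
[194.  80.] 712 [0.5196 0.265 ] box [0.5171 0.264 ] [np.float64(0.048), np.float64(0.048)] [np.float64(8.9), np.float64(-84.3)]
[181.  75.] 3884 [0.514  0.2664] box [0.5139 0.2658] [np.float64(0.026), np.float64(0.032)] [np.float64(59.3), np.float64(-21.1)]
[315.  73.] 1975 [0.571 0.274] box [0.5708 0.2737] [np.float64(0.02), np.float64(0.021)] [np.float64(6.9), np.float64(-81.8)]
[196. 205.] 2136 [0.5207 0.2085] box [0.5208 0.2085] [np.float64(0.029), np.float64(0.025)] [np.float64(49.0), np.float64(-41.5)]
[314. 241.] 2521 [0.5798 0.1968] box [0.5797 0.1964] [np.float64(0.016), np.float64(0.043)] [np.float64(6.9), np.float64(-82.2)]
[257. 297.] 462 [0.5538 0.1611] box [0.5544 0.161 ] [np.float64(0.035), np.float64(0.007)] [np.float64(92.2), np.float64(5.3)]
[370. 297.] 427 [0.6136 0.1683] box [0.6131 0.1682] [np.float64(0.006), np.float64(0.035)] [np.float64(8.8), np.float64(-78.4)]
[338. 344.] 2299 [0.6011 0.1363] box [0.5827 0.1353] [np.float64(0.192), np.float64(0.007)] [np.float64(7.0), np.float64(-74.3)]
turn [-0.02  0.01 -0.13] shift [0.0003 0.0002 0.0934] j6~ 0.19
turn [2.0000e-02 2.0000e-02 1.7987e+02] shift [0.0003 0.0002 0.0934] j6~ -2.95
```

View pics/carry4.png

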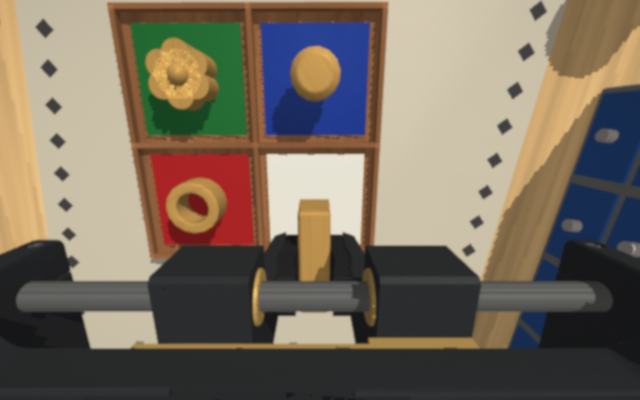

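The rosette is on green (180,75), the knob on blue (315,73) and the collar on red (196,205). The pull is held upright over white (316,195). Lowering.

Emit:
move_arm(commands=[[[0, 0, 0, 0, 0, 0.04, 0.05], [0, 0, 0, 0, 0, 0.07, 0.05], [0, 0, 0, 0, 0, 0.082, 0.05], [0, 0, 0, 0, 0, 0.088, 0.05], [0, 0, 0, 0, 0, 0.091, 0.05], [0, 0, 0, 0, 0, 0.0925, 0.05], [0, 0, 0, 0, 0, 0.0935, 0.05], [0, 0, 0, 0, 0, 0.0935, 0.05]]])

```text
t: 24.1
position: [0.5819, 0.1874, 0.0121]
tcp_rot: [2.081, 2.352, 0.001]
force: [0.3, 0.1, -0.8]
width: 0.0156
finger_force: 30.0
```

Emit:
move_arm(commands=[[[0, 0, 0, 0, 0, 0.0006, 0.05], [0, 0, 0, 0, 0, 0.0012, 0.05], [0, 0, 0, 0, 0, 0.0018, 0.05], [0, 0, 0, 0, 0, 0.0018, 0.05]]])

```text
t: 24.5
position: [0.5817, 0.1874, 0.0103]
tcp_rot: [2.082, 2.352, 0.001]
force: [-1.6, 0.2, 4.7]
width: 0.0154
finger_force: 30.0
```

Emit:
move_arm(commands=[[[0, 0, 0, 0, 0, 0, 0.4], [0, 0, 0, 0, 0, 0, 0.4], [0, 0, 0, 0, 0, 0, 0.4], [0, 0, 0, 0, 0, -0.02, 0.4], [0, 0, 0, 0, 0, -0.06, 0.4], [0, 0, 0, 0, 0, -0.1, 0.4], [0, 0, 0, 0, 0, -0.14, 0.4], [0, 0, 0, -0.12, -0.05, -0.2, 0.4], [0, 0, 0, -0.12, -0.05, -0.2, 0.4], [0, 0, 0, -0.12, -0.05, -0.2, 0.4], [0, 0, 0, -0.12, -0.05, -0.2, 0.4], [0, 0, 0, -0.12, -0.05, -0.2, 0.4], [0, 0, 0, -0.12, -0.05, -0.2, 0.4]]])

```text
t: 25.8
position: [0.5465, 0.0628, 0.209]
tcp_rot: [-2.081, -2.352, 0.001]
force: [-0.1, -0.6, 0.4]
width: 0.0352
finger_force: 0.0
```

Run:
```python
from h import *
from station import manip
w=manip.read_camera("wrist");t=manip.read_camera("top")
a=cv2.resize(w,(560,350));b=cv2.resize(t[140:260,200:480],(560,240),interpolation=cv2.INTER_CUBIC)
cv2.imwrite("pics/final.png",np.vstack([a,b])[:,:,::-1])
```

```text
(no output)
```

View pics/final.png

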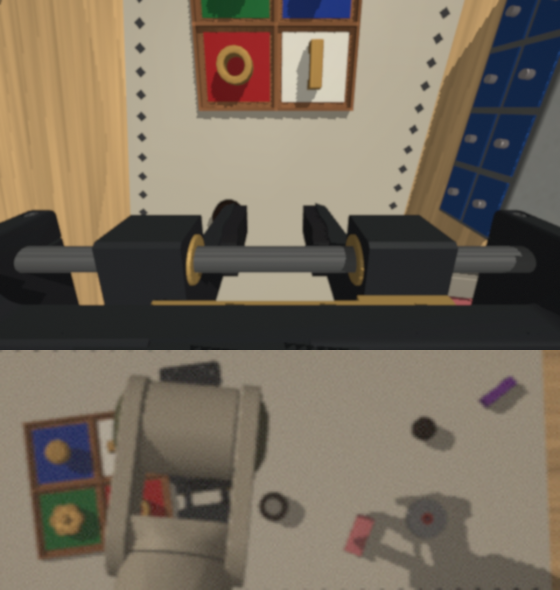

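The four fittings stand upright in the middle of their pads: collar (235,65) and pull (316,64) in the wrist view, knob and rosette in the top view. The dark knob and collar are undisturbed.

```bash
python3 -c "
from station import manip
print(manip.job_done())"
```

```text
the job is handed in; nothing more can be done
None
```

The job is handed in: knob on blue, collar on red, rosette on green and pull on white, each upright and set down gently; the dark knob and collar were not touched, and it took about 26 s.

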